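# Latch two sprung gate slides at the metering position

## Task

Set both resin gate valves to their half-open metering position, first the valve with the wide push plate, then the one with the narrow plate: with the fingertips push the front of the plate in against its spring until the stop pin has dropped behind the step, then let go so that the slide springs back and latches against the pin at mid position. Only push: do not pinch the plates or hook them from behind, and keep off the stop pins. Leave the cup, can, jar and spatula where they are.

Things in the scene. Friction and masses are not known exactly. Their poses are not given: they have to be found in the camera images.
- wide_valve: Gate valve fixed to the bench, with the wide push plate and the larger pot. Origin at bench level; x = direction of the push (level), z up. Base 230 x 80 x 10 mm (x -100 to +130); green housing 66 mm wide, 58 mm high, x -20 to +124; on it an aluminium pot of 62 mm diameter at x = +88, its top 108 mm above the bench.
- wide_plate: Push plate of the wide valve: upright steel plate 70 mm wide, 60 mm high (20 to 80 mm above the bench), 10 mm thick, on the slide's outer end, towards the robot. Origin: centre of its front face (the face to push), 50 mm above the bench; x points into the plate, along the push. 95 mm before the valve's origin at slide value 0; moves along +x with the slide.
- wide_back: Rubber pad 58 x 30 x 3 mm on the back of the wide push plate; origin on the plate's back face, x as for the plate. Touched only by someone who hooks or pinches the plate from behind, which is not wanted.
- wide_slide (a joint): Slide of the wide valve (m): 0 = out (start), 0.045 = fully in, at the end stop. A spring drives it out: 5 N at 0, 10.5 N at 0.045; pushing takes up to 13 N (a fast bump: 25 N for a moment). Going in, its ramp lifts the stop pin; past 0.029 the pin drops behind the ramp's step, and the slide, let go, comes back and latches on the pin at 0.028 (mid position). Let go sooner, it returns to 0.
- wide_pin (a joint): Height of the stop pin of the wide valve in metres: 0 = down (also at the start), up to about 0.009 while the ramp of the slide passes under it. Moves by itself (spring).
- wide_pin_head: Round steel head (20 mm diameter, 10 mm high) of the stop pin on top of the wide valve's housing, 15 mm beyond the valve's origin along its x; origin at the centre of the head's underside, 61.5 mm above the bench when down. Not to be touched.
- narrow_valve: Gate valve fixed to the bench, with the narrow push plate and the smaller pot. Origin at bench level; x = direction of the push (level), z up. Base 230 x 80 x 10 mm (x -100 to +130); green housing 66 mm wide, 58 mm high, x -20 to +124; on it an aluminium pot of 42 mm diameter at x = +88, its top 108 mm above the bench.
- narrow_plate: Push plate of the narrow valve: upright steel plate 34 mm wide, 60 mm high (20 to 80 mm above the bench), 10 mm thick, on the slide's outer end, towards the robot. Origin: centre of its front face (the face to push), 50 mm above the bench; x points into the plate, along the push. 95 mm before the valve's origin at slide value 0; moves along +x with the slide.
- narrow_back: Rubber pad 22 x 30 x 3 mm on the back of the narrow push plate; origin on the plate's back face, x as for the plate. Touched only by someone who hooks or pinches the plate from behind, which is not wanted.
- narrow_slide (a joint): Slide of the narrow valve (m): 0 = out (start), 0.045 = fully in, at the end stop. A spring drives it out: 5 N at 0, 10.5 N at 0.045; pushing takes up to 13 N (a fast bump: 25 N for a moment). Going in, its ramp lifts the stop pin; past 0.029 the pin drops behind the ramp's step, and the slide, let go, comes back and latches on the pin at 0.028 (mid position). Let go sooner, it returns to 0.
- narrow_pin (a joint): Height of the stop pin of the narrow valve in metres: 0 = down (also at the start), up to about 0.009 while the ramp of the slide passes under it. Moves by itself (spring).
- narrow_pin_head: Round steel head (20 mm diameter, 10 mm high) of the stop pin on top of the narrow valve's housing, 15 mm beyond the valve's origin along its x; origin at the centre of the head's underside, 61.5 mm above the bench when down. Not to be touched.
- cup: Bystander: loose open paper cup, 60 mm diameter, 75 mm high, between the two valves; origin at the centre of its underside.
- can: Bystander: loose can, 66 mm diameter, 85 mm high, to the left of the valves; origin at the centre of its underside.
- jar: Bystander: loose white jar, 70 mm diameter, 80 mm high, to the right of the valves; origin at the centre of its underside.
- spatula: Bystander: loose spatula 200 mm long, low, lying flat on the bench between the push plates, pointing away from the robot; origin at its middle, on the bench.
There are look-alikes about, which are no part of the job. What is shaped like the narrow_valve but yellow is not meant.

How it is judged:
By the outcome, as a careful person would: the job done as asked, in the order asked, and still so for the second after the job is handed in, with the robot touching nothing.
It also fails if it takes over 51 s, if anything falls off the work surface, if the arm or the gripper's body presses on something with over 40 N, if the wrist force passes 120 N, or if a joint passes its speed limit or range.

## Robot

A 6-joint arm with a two-finger parallel gripper is mounted at the origin on the work surface. World frame = base frame: x ahead of the robot, y to its left, z up, the work surface at z = 0. Lengths are in m, angles in rad, forces in N, time in s.
With the tool pointing down it reaches from about 0.35 to 0.975 m from the base axis. Payload 4.9 kg.
Tool frame: the origin (TCP) lies at the very end of the fingers, on their centre line; the grasp point (between the pads) lies 19 mm behind it; z points along the fingers, y is the line along which they close (so a half turn about z gives the same grasp; the last joint's range is limited). The gripper opens to 85 mm and grips with 20 to 120 N. Pads are 22 mm wide; open, the fingers measure 114 mm over their backs; the gripper's body (76 mm by 85 mm) begins 54 mm behind the grasp point. The pads swing forward as they close: fully open they stand 13 mm farther back than shut.
Start: joints at [-1.412, 0.053, 1.613, -0, 1.476, -0.119], TCP at [0.171, -0.601, 0.231] pointing down, gripper open.
Joint ranges: [-3.01, 3.01], [-1.01, 2.22], [0.06, 2.58], [-1.02, 4.17], [0.09, 2.62], [-3.14, 3.14]. Speed limits (rad/s): [2.57, 2.57, 3.14, 3.14, 3.14, 3.14].

## Interface

Orientations are given as a rotation vector (axis times angle).
In Python, from station import ctrl gives the robot as it stands.
- The arm moves only by the tool jog_arm, never from a script. Its argument "plan" is a list of rows, each a list of 7 numbers: the shift along the tool's x, y, z in units of 0.02 m (1.0 is 0.02 m), then the turn, a rotation vector about the tool's x, y, z in units of 45 degrees (1.0 is 45 degrees), then the opening, from -1 (shut) to 1 (fully open). A call has 1 to 8 rows; each row shifts and turns the commanded pose from where the row before left it, along the tool's axes as they then stand; what a row does not reach is not made up. A row lasts 1/10 s, in which the tool goes at most 50 mm and 8.59 degrees, less where a joint would pass 70% of its speed; a pose out of reach is approached as far as the arm can. A call with a number of a shift or a turn outside -1 to 1 is refused whole. A call with a gripper value outside its range is refused whole. The fingers move at their own pace and stop on an object; "grip_force" is the grip in N (left out, the last holds). Time passes only in rows, so rows that do not move let the fingers close. It gives the time, the measured TCP pose, the force, the opening and the grip force at its end, in the units of the state.
- ctrl.get_obs(): the state, without advancing time (a new reading comes with each control period).
- ctrl.get_image(name): name is "side" or "top"; returns (picture, depth): 480x640x3 uint8, red, green, blue; 480x640 float32, m along the optical axis (not along the pixel's ray), 0 where there is no reading.
- ctrl.camera_info(name): a dict with "camera_matrix" (3x3 intrinsics, pixels), "rvec" (rotation vector, rad) and "tvec" (3), from world to camera coordinates, as OpenCV has them. Camera axes: x right, y down, z forward; pixel columns grow to the right and rows downward; lengths in m; the calibration is good to about 2 mm. A picture is of the moment at which its call begins. camera_info takes no time and is no camera call.
- ctrl.finish_job(): hands the job in; it is judged then, once.
The state is a dict: "t": time; "q": joint angles; "dq": joint speeds; "effort": joint torques, N m; "tool_pos": TCP position; "tool_rot": TCP orientation; "contact_force": force on the tool from outside, world axes, zero at the start; "wrist_torque": the same for the moment, N m; "opening": finger opening in m; "grip_force": force on a finger pad.
Only numpy, scipy, OpenCV 4.12 (cv2) and the standard library are available. Lean on these libraries where they do the work, as an engineer would, in place of code of your own. Each camera call takes 0.05 s, during which the arm holds its last target. There are 200 camera calls.

## Working session

There is one attempt and no reset: what is moved stays moved. The work goes in short steps, Python scripts to look and compute and a tool call to move; the robot and the scene stay as the last step left them, time stands still between calls to the robot, and variables do not carry over. Pictures are saved under pics/ and viewed, at most 10 in all, crops included, and the job is handed in when it is done.

Besides the shell and the picture viewer there is one more tool, called after "Request:" by a JSON object that holds its "fn" and its "kwargs". jog_arm: Moves the arm, as the interface text tells. Shifts and turns lie within -1 to 1; 1 stands for 0.02 m of shift or 45 degrees of turn. Its arguments: {"type":"object","properties":{"plan":{"type":"array"},"grip_force":{"type":"number"}},"required":["plan"]}

```bash
mkdir -p pics; cat > h.py <<'E'
import numpy as np, cv2
from station import ctrl
def cam(n):
    c=ctrl.camera_info(n); K=np.array(c["camera_matrix"],float); R=cv2.Rodrigues(np.array(c["rvec"],float))[0]; t=np.array(c["tvec"],float).ravel(); return K,R,t
def cloud(n,d):
    K,R,t=cam(n); v,u=np.indices(d.shape)
    p=np.stack([(u-K[0,2])/K[0,0]*d,(v-K[1,2])/K[1,1]*d,d],-1)
    return (p-t)@R
E
python3 - <<'E'
from h import *
for n in("top","side"):
    i,d=ctrl.get_image(n); cv2.imwrite(f"pics/{n}0.png",i[:,:,::-1]); np.savez(f"{n}0.npz",i=i,d=d)
    K,R,t=cam(n); print(n,K[0,0],-R.T@t, R[2])
o=ctrl.get_obs(); print(o["t"],o["tool_pos"],o["tool_rot"],o["opening"])
E
```

```text
top 445.2423591799379 [0.46932427 0.0202106  1.01961064] [ 0.06420675 -0.01563884 -0.99781407]
side 454.47866005649337 [0.02822582 0.74706344 0.80335299] [ 0.44255478 -0.6385094  -0.62964356]
0.1 [ 0.17129575 -0.60047214  0.23015773] [-3.10944928e+00 -4.34672462e-01  7.77651723e-05] 0.0855659380183184
```

View pics/top0.png

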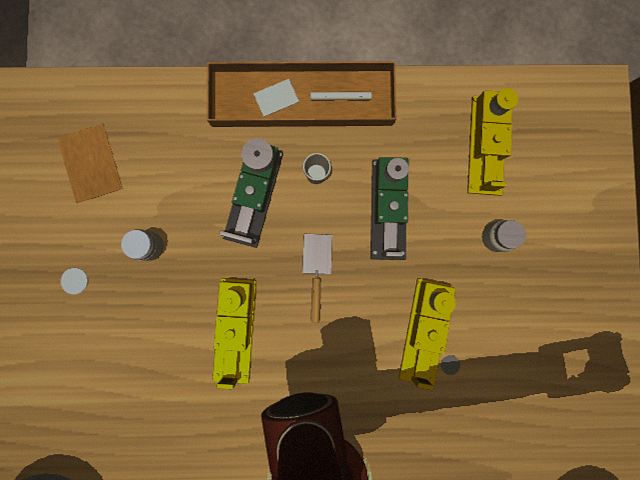

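View pics/side0.png

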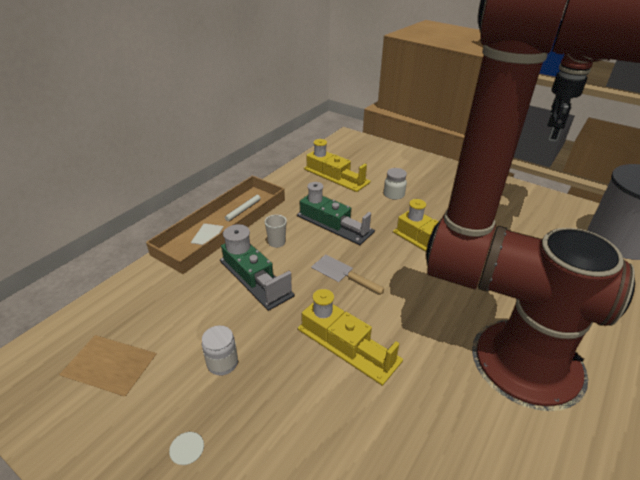

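The top view shows two green valves. The one at (250,190) has the wide plate at (240,237) and the large pot, so it is wide_valve. The one at (393,205) has the narrow plate at (395,253) and the small pot, so it is narrow_valve. The three yellow ones, at (235,330), (428,330) and (492,140), are look-alikes. Next I'll measure both valves and confirm them in a crop.

```bash
python3 - <<'E'
from h import *
z=np.load("top0.npz"); i,d=z["i"],z["d"]; P=cloud("top",d)
hsv=cv2.cvtColor(i,cv2.COLOR_RGB2HSV)
g=cv2.inRange(hsv,(60,80,20),(90,255,160))>0
crop=cv2.resize(i[120:280,200:430,::-1],None,fx=3.4,fy=3.4,interpolation=cv2.INTER_CUBIC); cv2.imwrite("pics/crop.png",crop)
for n,(u0,u1,v0,v1) in dict(wide=(205,292,130,255),narrow=(362,420,145,270)).items():
    m=np.zeros(d.shape,bool); m[v0:v1,u0:u1]=1
    H=P[m&g&(d>0)&(abs(P[...,2]-.058)<.008)]
    r=cv2.minAreaRect(H[:,:2].astype(np.float32)); print(n,"housing",np.median(H[:,2]),r)
    b=cv2.boxPoints(r); e=max((b[1]-b[0],b[2]-b[1]),key=np.linalg.norm); e=e/np.linalg.norm(e); e*=np.sign(e[0]); y=np.array([-e[1],e[0]])
    c=np.array(r[0]); o=c-52*1e-3*e
    Q=P[m&(d>0)]; L=(Q[:,:2]-o)@np.stack([e,y],1)
    print("dir deg",np.degrees(np.arctan2(e[1],e[0])),"origin",o,"plate0 pred",o-.095*e)
    pt=(L[:,0]<-.06)&(Q[:,2]>.065)&(Q[:,2]<.09); print("plate top local x,y ranges",np.percentile(L[pt],[2,50,98],axis=0).round(4).tolist(),pt.sum(),np.median(Q[pt,2]))
    po=(L[:,0]>.04)&(Q[:,2]>.1); q=L[po]; print("pot c",(q.min(0)+q.max(0))/2,np.ptp(q,axis=0))
E
```

```text
wide housing 0.057773671922567965 ((0.6762831211090088, 0.1347767412662506), (0.06436464190483093, 0.14151915907859802), 73.87694549560547)
dir deg -16.123058 origin [0.62632841 0.14921721] plate0 pred [0.535065   0.17559883]
plate top local x,y ranges [[-0.0938, -0.034], [-0.088, -0.0007], [-0.0812, 0.0327]] 197 0.0788884806273356
pot c [0.08944184 0.00139337] [0.06616282 0.06499051]
narrow housing 0.05769004068683398 ((0.6412367224693298, -0.16631059348583221), (0.06467362493276596, 0.14111334085464478), 88.40792083740234)
dir deg -1.5920796 origin [ 0.5892568  -0.16486585] plate0 pred [ 0.49429348 -0.16222643]
plate top local x,y ranges [[-0.0938, -0.0144], [-0.0877, 0.0025], [-0.0809, 0.0186]] 100 0.07822593288540822
pot c [0.08854237 0.00029062] [0.04418197 0.04381426]
```

View pics/crop.png

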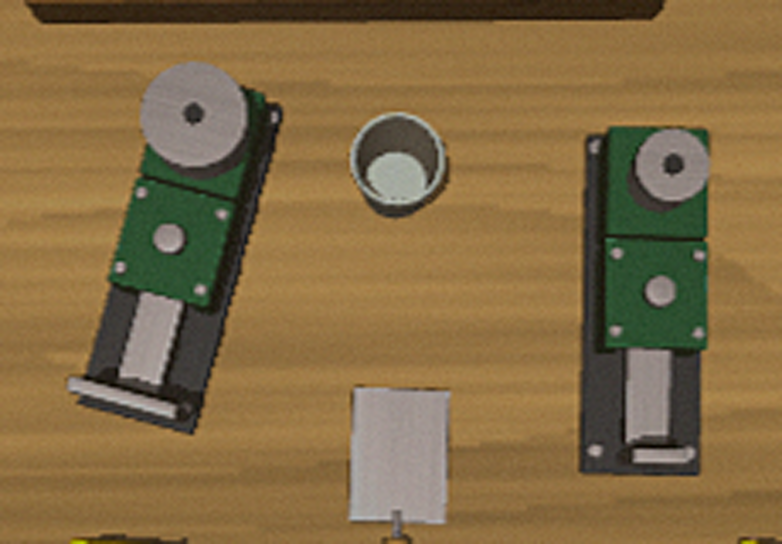

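The crop confirms it. The green valve on the left has the wide plate and large pot, and the green one on the right has the narrow plate and small pot. I'll shut the fingers and travel to the wide plate at safe height.

Request:
{"fn": "jog_arm", "kwargs": {"plan": [[1, -1, 0, 0, 0, 0, -1], [1, -1, 0, 0, 0, 0, -1], [1, -1, 0, 0, 0, 0, -1], [1, -1, 0, 0, 0, 0, -1], [1, -1, 0, 0, 0, 0, -1], [1, -1, 0, 0, 0, 0, -1], [1, -1, 0, 0, 0, 0, -1], [1, -1, 0, 0, 0, 0, -1]]}}

```text
t: 0.9
tool_pos: [0.2817, -0.402, 0.2308]
tool_rot: [-3.111, -0.434, 0.0]
contact_force: [0.3, 0.0, -0.1]
opening: 0.0001
grip_force: 0.0
```

Request:
{"fn": "jog_arm", "kwargs": {"plan": [[1, -1, 0, 0, 0, 0, -1], [1, -1, 0, 0, 0, 0, -1], [1, -1, 0, 0, 0, 0, -1], [1, -1, 0, 0, 0, 0, -1], [1, -1, 0, 0, 0, 0, -1], [1, -1, 0, 0, 0, 0, -1], [1, -1, 0, 0, 0, 0, -1], [1, -1, 0, 0, 0, 0, -1]]}}

```text
t: 1.7
tool_pos: [0.3916, -0.2043, 0.2308]
tool_rot: [-3.111, -0.435, 0.001]
contact_force: [-0.2, -0.8, -0.1]
opening: -0.0003
grip_force: 0.0
```

Request:
{"fn": "jog_arm", "kwargs": {"plan": [[0.6, -1, 0, 0, 0, 0, -1], [0.6, -1, 0, 0, 0, 0, -1], [0.6, -1, 0, 0, 0, 0, -1], [0.6, -1, 0, 0, 0, 0, -1], [0.6, -1, 0, 0, 0, 0.178, -1], [0.6, -1, 0, 0, 0, 0.178, -1], [0.6, -1, 0, 0, 0, 0.178, -1], [0.6, -1, 0, 0, 0, 0.178, -1]]}}

```text
t: 2.5
tool_pos: [0.4575, -0.0322, 0.2309]
tool_rot: [-3.109, 0.449, 0.001]
contact_force: [1.0, 0.3, 0.5]
opening: 0.0
grip_force: 0.0
```

```bash
cat > go.py <<'E'
from h import *
import sys
def rel(tx,ty,tz,yaw):
    o=ctrl.get_obs(); R=cv2.Rodrigues(np.array(o["tool_rot"]))[0]
    print("t",o["t"],"pos",np.round(o["tool_pos"],4),"yaw",np.degrees(np.arctan2(R[1,0],R[0,0])),"z",R[:,2].round(3),"q6",o["q"][5],"open",o["opening"],"F",np.round(o["contact_force"],1))
    print("units xyz",(R.T@(np.array([tx,ty,tz])-o["tool_pos"])/.02).round(2))
rel(*map(float,sys.argv[1:5]))
E
python3 go.py 0.501 0.185 0.04 -16.1
```

```text
t 2.5 pos [ 0.4575 -0.0322  0.2309] yaw -16.433704534700585 z [-0.  0. -1.] q6 1.624745094368001 open 4.585801424693805e-05 F [1.  0.3 0.5]
units xyz [ -0.98 -11.03   9.54]
```

Request:
{"fn": "jog_arm", "kwargs": {"plan": [[-0.12, -1, 0, 0, 0, 0, -1], [-0.12, -1, 0, 0, 0, 0, -1], [-0.12, -1, 0, 0, 0, 0, -1], [-0.12, -1, 0, 0, 0, 0, -1], [-0.12, -1, 0, 0, 0, 0, -1], [-0.12, -1, 0, 0, 0, 0, -1], [-0.12, -1, 0, 0, 0, 0, -1], [-0.12, -1, 0, 0, 0, 0, -1]]}}

```text
t: 3.3
tool_pos: [0.4832, 0.1265, 0.2307]
tool_rot: [3.11, -0.44, -0.001]
contact_force: [0.0, -0.6, 0.1]
opening: -0.0001
grip_force: 0.0
```

Request:
{"fn": "jog_arm", "kwargs": {"plan": [[0, -1, 0.6, 0, 0, 0, -1], [0, -1, 0.6, 0, 0, 0, -1], [0, -1, 0.6, 0, 0, 0, -1], [0, 0, 1, 0, 0, 0, -1], [0, 0, 1, 0, 0, 0, -1], [0, 0, 1, 0, 0, 0, -1], [0, 0, 0, 0, 0, 0, -1], [0, 0, 0, 0, 0, 0, -1]]}}

```text
t: 4.1
tool_pos: [0.4998, 0.1832, 0.135]
tool_rot: [3.11, -0.441, -0.002]
contact_force: [0.9, -0.2, 0.5]
opening: -0.0002
grip_force: 0.0
```

```bash
python3 go.py 0.501 0.185 0.04 -16.1; python3 - <<'E'
from h import *
a,_=ctrl.get_image("top"); b,_=ctrl.get_image("side")
s=lambda i:cv2.resize(i[:,:,::-1],None,fx=3,fy=3)
cv2.imwrite("pics/a.png",np.hstack([s(a[130:290,170:300]),s(b[190:350,190:320])]))
E
```

```text
t 4.1 pos [0.4998 0.1832 0.135 ] yaw -16.124131354427696 z [-0.001 -0.    -1.   ] q6 2.063746309832998 open -0.00016465844190701503 F [ 0.9 -0.2  0.5]
units xyz [ 0.04 -0.1   4.75]
```

View pics/a.png

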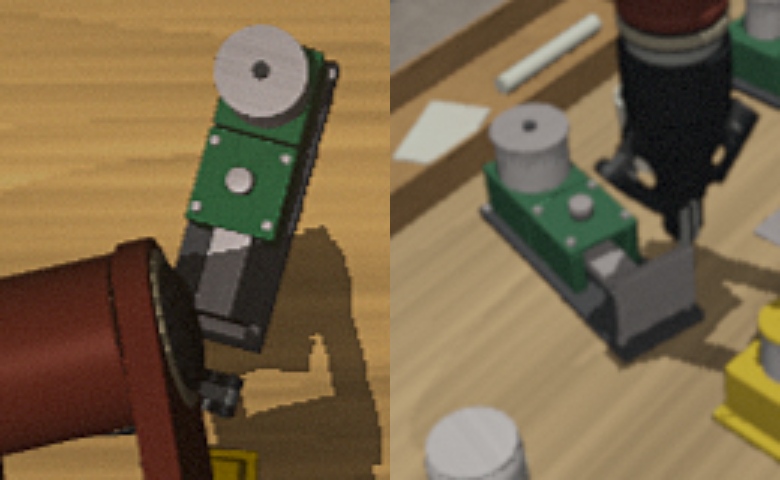

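The picture shows the shut fingers in front of the wide plate, still above it, with the plate clear. I'll descend and then approach to contact.

Request:
{"fn": "jog_arm", "kwargs": {"plan": [[0, -0.1, 1, 0, 0, 0, -1], [0, 0, 1, 0, 0, 0, -1], [0, 0, 1, 0, 0, 0, -1], [0, 0, 1, 0, 0, 0, -1], [0, 0, 0.7, 0, 0, 0, -1], [0.3, 0, 0, 0, 0, 0, -1], [0.3, 0, 0, 0, 0, 0, -1], [0, 0, 0, 0, 0, 0, -1]]}}

```text
t: 5.0
tool_pos: [0.5146, 0.1819, 0.0432]
tool_rot: [-3.109, 0.441, -0.005]
contact_force: [-0.2, 1.0, 0.2]
opening: -0.0002
grip_force: 0.0
```

Request:
{"fn": "jog_arm", "kwargs": {"plan": [[0.2, 0, 0, 0, 0, 0, -1], [0.2, 0, 0, 0, 0, 0, -1], [0.2, 0, 0, 0, 0, 0, -1], [0.2, 0, 0, 0, 0, 0, -1], [0, 0, 0, 0, 0, 0, -1]]}}

```text
t: 5.5
tool_pos: [0.5274, 0.1777, 0.0414]
tool_rot: [-3.11, 0.441, 0.003]
contact_force: [-3.8, 1.8, 2.4]
opening: 0.0002
grip_force: 2.2
```

```bash
python3 go.py 0.535 0.1756 0.04 -16.1
```

```text
t 5.5 pos [0.5274 0.1777 0.0414] yaw -16.13665867111405 z [-0.002  0.001 -1.   ] q6 2.0428293878858583 open 0.00015871355477365968 F [-3.8  1.8  2.4]
units xyz [ 0.4  -0.01  0.07]
```

Contact is confirmed at about 4 N. I'll push in about 35 mm.

Request:
{"fn": "jog_arm", "kwargs": {"plan": [[0.25, 0, 0, 0, 0, 0, -1], [0.25, 0, 0, 0, 0, 0, -1], [0.25, 0, 0, 0, 0, 0, -1], [0.25, 0, 0, 0, 0, 0, -1], [0.25, 0, 0, 0, 0, 0, -1], [0.25, 0, 0, 0, 0, 0, -1], [0.2, 0, 0, 0, 0, 0, -1], [0, 0, 0, 0, 0, 0, -1]]}}

```text
t: 6.3
tool_pos: [0.5589, 0.1688, 0.0412]
tool_rot: [-3.11, 0.44, 0.007]
contact_force: [-7.7, 3.8, 6.5]
opening: 0.0
grip_force: 4.3
```

```bash
python3 go.py 0.535 0.1756 0.04 -16.1;  python3 - <<'E'
from h import *
b,_=ctrl.get_image("side")
cv2.imwrite("pics/b.png",cv2.resize(b[190:350,190:320,::-1],None,fx=3,fy=3))
E
```

```text
t 6.3 pos [0.5589 0.1688 0.0412] yaw -16.117421358900465 z [-0.004  0.001 -1.   ] q6 2.0162353700992663 open 2.1826300645738113e-05 F [-7.7  3.8  6.5]
units xyz [-1.24  0.    0.07]
```

View pics/b.png

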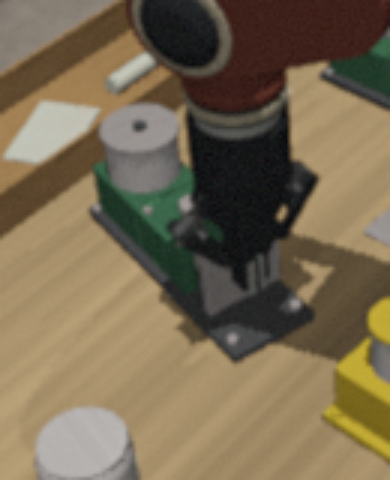

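The plate is now near the housing, with the slide at about 33–36 mm and a push of 8.6 N. I'll push a little further for margin, then back off straight.

Request:
{"fn": "jog_arm", "kwargs": {"plan": [[0.2, 0, 0, 0, 0, 0, -1], [0, 0, 0, 0, 0, 0, -1], [-0.25, 0, 0, 0, 0, 0, -1], [-0.25, 0, 0, 0, 0, 0, -1], [-0.25, 0, 0, 0, 0, 0, -1], [-0.25, 0, 0, 0, 0, 0, -1], [-0.6, 0, 0, 0, 0, 0, -1], [-0.8, 0, 0, 0, 0, 0, -1]]}}

```text
t: 7.15
tool_pos: [0.5178, 0.1802, 0.0414]
tool_rot: [-3.11, 0.441, -0.001]
contact_force: [0.1, 0.3, 0.0]
opening: 0.0001
grip_force: 0.0
```

Request:
{"fn": "jog_arm", "kwargs": {"plan": [[-0.6, 0, 0, 0, 0, 0, -1], [0, 0, -1, 0, 0, 0, -1], [0, 0, -1, 0, 0, 0, -1], [0, 0, -1, 0, 0, 0, -1], [0, 0, -1, 0, 0, 0, -1], [0, 1, -1, 0, 0, -0.161, -1], [0, 1, -1, 0, 0, -0.161, -1], [0, 1, -1, 0, 0, 0, -1]]}}

```text
t: 7.95
tool_pos: [0.4964, 0.1242, 0.1819]
tool_rot: [3.141, -0.04, 0.0]
contact_force: [0.9, 0.7, -0.7]
opening: 0.0
grip_force: 0.0
```

Request:
{"fn": "jog_arm", "kwargs": {"plan": [[0, 1, 0, 0, 0, 0, -1], [0, 1, 0, 0, 0, 0, -1], [0, 1, 0, 0, 0, 0, -1], [0, 1, 0, 0, 0, 0, -1], [0, 1, 0, 0, 0, 0, -1], [0, 1, 0, 0, 0, 0, -1], [0, 1, 0, 0, 0, 0, -1], [0, 1, 0, 0, 0, 0, -1]]}}

```text
t: 8.75
tool_pos: [0.4922, -0.0359, 0.1811]
tool_rot: [3.141, -0.045, 0.0]
contact_force: [-0.2, 0.6, 0.1]
opening: -0.0
grip_force: 0.0
```

```bash
python3 go.py 0.459 -0.1615 0.04 -1.6; cat > chk.py <<'E'
from h import *
i,d=ctrl.get_image("top"); P=cloud("top",d)
for n,o,a in(("wide",(.6263,.1492),-16.12),("narrow",(.5893,-.1649),-1.59)):
    a=np.radians(a); e=np.array([np.cos(a),np.sin(a)]); y=np.array([-e[1],e[0]])
    L=(P[...,:2]-o)@np.stack([e,y],1); Z=P[...,2]
    m=(d>0)&(L[...,0]>-.11)&(L[...,0]<-.03)&(abs(L[...,1])<.045)&(Z>.065)&(Z<.09)
    print(n,"plate x,y pct",np.percentile(L[m],[2,50,98],axis=0).round(4).tolist(),m.sum())
    m=(d>0)&(np.hypot(L[...,0]-.015,L[...,1])<.007)&(Z>.05)&(Z<.1); print(" pin top z",np.median(Z[m]) if m.any() else None)
E
python3 chk.py
```

```text
t 8.75 pos [ 0.4922 -0.0359  0.1811] yaw -1.6310994949382154 z [ 0. -0. -1.] q6 1.3755836467628806 open -2.0962635395971498e-05 F [-0.2  0.6  0.1]
units xyz [-1.48  6.32  7.06]
wide plate x,y pct [[-0.0665, -0.0341], [-0.0607, -0.0008], [-0.0538, 0.0331]] 204
 pin top z 0.071475358707275Traceback (most recent call last):
  File "chk.py", line 7, in <module>
    print(n,"plate x,y pct",np.percentile(L[m],[2,50,98],axis=0).round(4).tolist(),m.sum())
                            ~~~~~~~~~~~~~^^^^^^^^^^^^^^^^^^^^^^^
    return _quantile_unchecked(
        a, q, axis, out, overwrite_input, method, keepdims, weights)
    return _ureduce(a,
                    func=_quantile_ureduce_func,
    ...<5 lines>...
                    overwrite_input=overwrite_input,
                    method=method)
    r = func(a, **kwargs)
    result = _quantile(arr,
                       quantiles=q,
    ...<2 lines>...
                       out=out,
                       weights=wgt)
    slices_having_nans = np.isnan(arr[-1, ...])
                                  ~~~^^^^^^^^^
IndexError: index -1 is out of bounds for axis 0 with size 0
```

The wide valve is latched: the plate has moved 27 mm and the pin is down. Now the narrow one.

Request:
{"fn": "jog_arm", "kwargs": {"plan": [[-0.3, 1, 0, 0, 0, 0, -1], [-0.3, 1, 0, 0, 0, 0, -1], [-0.3, 1, 0, 0, 0, 0, -1], [-0.3, 1, 0, 0, 0, 0, -1], [-0.25, 1, 0, 0, 0, 0, -1], [0, 1, 0, 0, 0, 0, -1], [0, 0.3, 1, 0, 0, 0, -1], [0, 0, 1, 0, 0, 0, -1]]}}

```text
t: 9.6
tool_pos: [0.4605, -0.1612, 0.1416]
tool_rot: [3.14, -0.047, 0.003]
contact_force: [-0.4, -1.0, -0.3]
opening: -0.0
grip_force: 0.0
```

```bash
python3 go.py 0.459 -0.1605 0.04 -1.6; python3 - <<'E'
from h import *
a,_=ctrl.get_image("top"); b,_=ctrl.get_image("side")
s=lambda i:cv2.resize(i[:,:,::-1],None,fx=3,fy=3)
cv2.imwrite("pics/c.png",np.hstack([s(a[150:310,340:470]),s(b[150:310,280:410])]))
E
```

```text
t 9.6 pos [ 0.4605 -0.1612  0.1416] yaw -1.7225033776318923 z [ 0.002 -0.001 -1.   ] q6 1.1114506022540471 open -2.2143568001854635e-05 F [-0.4 -1.  -0.3]
units xyz [-0.09 -0.04  5.08]
```

View pics/c.png

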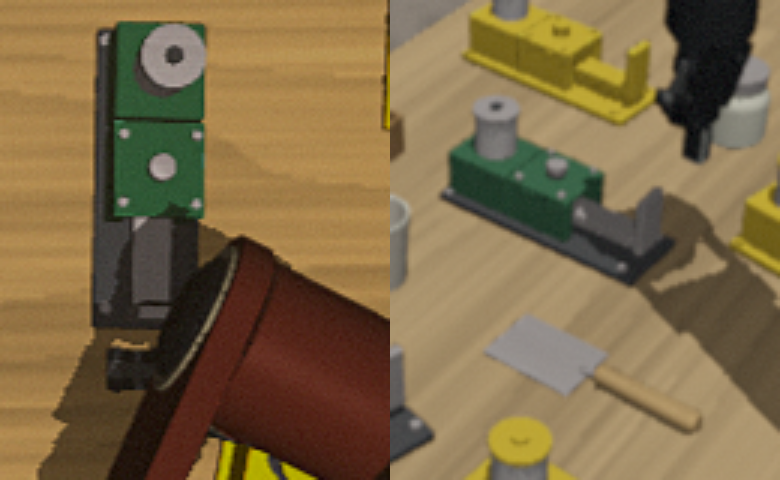

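The fingers are above and in front of the narrow plate, clear of the yellow neighbour. I'll descend and approach.

Request:
{"fn": "jog_arm", "kwargs": {"plan": [[0, 0, 1, 0, 0, 0, -1], [0, 0, 1, 0, 0, 0, -1], [0, 0, 1, 0, 0, 0, -1], [0, 0, 1, 0, 0, 0, -1], [0, 0, 0.9, 0, 0, 0, -1], [0.3, 0, 0, 0, 0, 0, -1], [0.3, 0, 0, 0, 0, 0, -1], [0.2, 0, 0, 0, 0, 0, -1]]}}

```text
t: 10.5
tool_pos: [0.4781, -0.1614, 0.0453]
tool_rot: [3.14, -0.044, 0.005]
contact_force: [0.1, 0.2, 0.7]
opening: 0.0
grip_force: 0.0
```

Request:
{"fn": "jog_arm", "kwargs": {"plan": [[0.2, 0, 0, 0, 0, 0, -1], [0.2, 0, 0, 0, 0, 0, -1], [0.1, 0, 0, 0, 0, 0, -1], [0, 0, 0, 0, 0, 0, -1]]}}

```text
t: 10.9
tool_pos: [0.4858, -0.1614, 0.0435]
tool_rot: [3.141, -0.044, -0.003]
contact_force: [-5.6, -0.8, 3.7]
opening: -0.0002
grip_force: 2.3
```

```bash
python3 go.py 0.4943 -0.1615 0.04 -1.6
```

```text
t 10.9 pos [ 0.4858 -0.1614  0.0435] yaw -1.6229432156427943 z [-0.002 -0.    -1.   ] q6 1.1339067995228513 open -0.00016433880660888606 F [-5.6 -0.8  3.7]
units xyz [ 0.43 -0.01  0.18]
```

In contact at 5.6 N. Same push as before, then release and retreat.

Request:
{"fn": "jog_arm", "kwargs": {"plan": [[0.28, 0, 0, 0, 0, 0, -1], [0.28, 0, 0, 0, 0, 0, -1], [0.28, 0, 0, 0, 0, 0, -1], [0.28, 0, 0, 0, 0, 0, -1], [0.28, 0, 0, 0, 0, 0, -1], [0.28, 0, 0, 0, 0, 0, -1], [0.25, 0, 0, 0, 0, 0, -1], [0, 0, 0, 0, 0, 0, -1]]}}

```text
t: 11.7
tool_pos: [0.5232, -0.1627, 0.0431]
tool_rot: [3.141, -0.045, -0.007]
contact_force: [-9.2, -1.3, 5.4]
opening: -0.0003
grip_force: 4.5
```

Request:
{"fn": "jog_arm", "kwargs": {"plan": [[0, 0, 0, 0, 0, 0, -1], [-0.25, 0, 0, 0, 0, 0, -1], [-0.25, 0, 0, 0, 0, 0, -1], [-0.25, 0, 0, 0, 0, 0, -1], [-0.25, 0, 0, 0, 0, 0, -1], [-0.6, 0, 0, 0, 0, 0, -1], [-0.8, 0, 0, 0, 0, 0, -1], [-0.6, 0, 0, 0, 0, 0, -1]]}}

```text
t: 12.5
tool_pos: [0.4636, -0.1603, 0.0431]
tool_rot: [-3.141, 0.045, 0.0]
contact_force: [0.3, 0.2, -0.2]
opening: 0.0
grip_force: 0.0
```

Request:
{"fn": "jog_arm", "kwargs": {"plan": [[0, 0, -1, 0, 0, 0, -1], [0, 0, -1, 0, 0, 0, -1], [0, 0, -1, 0, 0, 0, -1], [0, 0, -1, 0, 0, 0, -1], [0, 0, -1, 0, 0, 0, -1], [0, 0, -1, 0, 0, 0, -1], [0, -1, -1, 0, 0, 0, -1], [0, -1, -1, 0, 0, 0, -1]]}}

```text
t: 13.3
tool_pos: [0.4654, -0.1204, 0.204]
tool_rot: [-3.141, 0.047, -0.001]
contact_force: [0.0, 0.0, -0.5]
opening: 0.0002
grip_force: 0.0
```

Request:
{"fn": "jog_arm", "kwargs": {"plan": [[0, -1, 0, 0, 0, 0, -1], [0, -1, 0, 0, 0, 0, -1], [0, -1, 0, 0, 0, 0, -1], [0, -1, 0, 0, 0, 0, -1], [0, -1, 0, 0, 0, 0, -1], [0, -1, 0, 0, 0, 0, -1], [0, 0, 0, 0, 0, 0, -1], [0, 0, 0, 0, 0, 0, -1]]}}

```text
t: 14.1
tool_pos: [0.469, -0.0007, 0.2032]
tool_rot: [3.141, -0.043, 0.0]
contact_force: [0.4, -0.6, -0.7]
opening: 0.0004
grip_force: 0.0
```

```bash
python3 go.py 0.4943 -0.1615 0.04 -1.6; python3 chk.py; python3 - <<'E'
from h import *
a,_=ctrl.get_image("top"); cv2.imwrite("pics/d.png",a[:,:,::-1])
E
```

```text
t 14.1 pos [ 0.469  -0.0007  0.2032] yaw -1.5846492963963503 z [ 0. -0. -1.] q6 1.4382983366779944 open 0.0004276208952170744 F [ 0.4 -0.6 -0.7]
units xyz [1.48 8.   8.16]
wide plate x,y pct [[-0.0664, -0.0337], [-0.0607, 0.0003], [-0.0536, 0.0331]] 202
 pin top z 0.07165377219158138
narrow plate x,y pct [[-0.0663, -0.0143], [-0.0618, 0.0028], [-0.0548, 0.0181]] 97
 pin top z 0.07123705305220561
```

View pics/d.png

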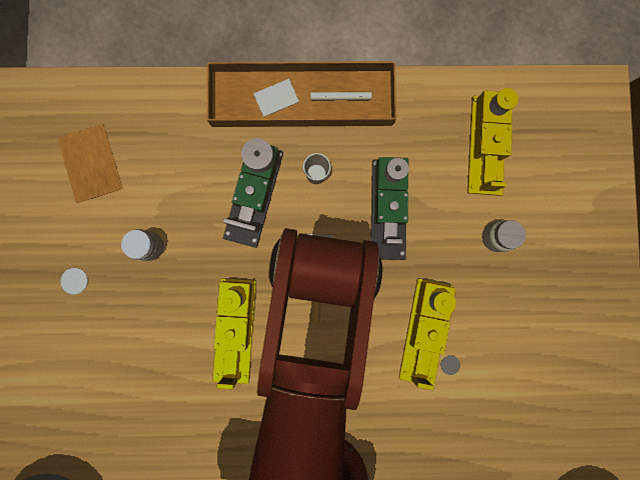

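Both plates, at (240,223) and (393,240), sit about 27 mm in with their pins down. The cup, can and jar haven't moved; the spatula is hidden under the arm but was never touched. Handing in.

```bash
python3 -c "
from station import ctrl
print(ctrl.finish_job())"
```

```text
the job is handed in; nothing more can be done
None
```

I set both valves to the half-open position, the wide one first and then the narrow one. Both slides measure about 27 mm in (the latch is at 28 mm) with the stop pins down, and I handed the job in at about 14 s.

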